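# Stand a ball-headed piston from the mixed crate on the dispatch tray

## Robot

A 6-joint arm with a two-finger parallel gripper is mounted at the origin on the work surface. World frame = base frame: x ahead of the robot, y to its left, z up, the work surface at z = 0. Lengths are in mm, angles in rad, forces in N, time in s.
With the tool pointing down it reaches from about 275 to 750 mm from the base axis. Payload 10.2 kg.
Tool frame: the origin (TCP) lies on the centre line of the jaws, within the pads' length; the fingertips stand r.tip_extent ahead of it and the grasp point (between the pads) lies 8 mm behind it (r.tip_extent is the distance from the TCP to the fingertips, in mm); z points along the fingers, y is the line along which they close (so a half turn about z gives the same grasp; the last joint's range is limited). The gripper opens to 85 mm and grips with 20 to 120 N. Pads are 22 mm wide; open, the fingers measure 114 mm over their backs; the gripper's body (76 mm by 85 mm) begins 54 mm behind the grasp point. The pads swing forward as they close: fully open they stand 13 mm farther back than shut.
Start: joints at [0.996, 0.313, 1.498, -0, 1.331, -0.223], TCP at [180.922, 492.847, 242.294] pointing down, gripper open.
Joint ranges: [-2.94, 2.94], [-0.97, 2.17], [0.19, 2.56], [-1.23, 4.37], [0.02, 3.11], [-2.88, 2.88]. Speed limits (rad/s): [2.39, 2.39, 3.01, 3.14, 3.14, 3.14].

## Interface

Orientations are given as a rotation vector (axis times angle).
In Python, from station import r, optics gives the robot as it stands. The module is installed in compiled form; this text tells all that it offers.
- The arm moves only by the tool carry_out, never from a script. Its argument "rows" is one flat list of numbers, 7 for each row, row after row: the shift along the tool's x, y, z in cm, then the turn, a rotation vector about the tool's x, y, z in rad, then the closure, from 0 (fully open) to 1 (shut). A call has 1 to 20 rows; each row shifts and turns the commanded pose from where the row before left it, along the tool's axes as they then stand; what a row does not reach is not made up. A row lasts 1/8 s, in which the tool goes at most 62.5 mm and 10.7 degrees, less where a joint would pass 70% of its speed; a pose out of reach is approached as far as the arm can. A call is refused whole if a number of a shift passes 6.25 or a number of a turn 0.188, either way. A call with a gripper value outside its range is refused whole. The fingers move at their own pace and stop on an object; "force" is the grip in N (left out, the last holds). Time passes only in rows, so rows that do not move let the fingers close. It gives the time, the measured TCP pose, the force, the opening and the grip force at its end, in the units of the state.
- r.observe(): the state, without advancing time (a new reading comes with each control period).
- optics.camera(name): name is "scene" or "top"; returns the picture (480x640x3 uint8, red, green, blue); there is no depth.
- optics.get_calibration(name): a dict with "fovy" (degrees; the focal length in pixels is half the picture's height over the tangent of half this angle, whatever the lens; pixels are square), "cx", "cy" (the principal point, pixels), "k1" (the pictures are not rectified: a ray, as slopes to the right and down, at radius r is drawn at 1 + k1 r^2 times it, then the intrinsics apply), "xyz" and "attitude" of the camera in the world. Camera axes: x right, y up, looking along -z (the intrinsics and any distortion apply to the point x, -y, -z); pixel columns grow to the right and rows downward; lengths in mm; the calibration is good to about 2 mm. A picture is of the moment at which its call begins. get_calibration takes no time and is no camera call.
- r.finish_job(): hands the job in; it is judged then, once.
The state is a dict: "t": time; "qpos": joint angles; "joint_vel": joint speeds; "effort": joint torques, N m; "tool_pos": TCP position; "tcp_rot": TCP orientation; "contact_force": force on the tool from outside, world axes, zero at the start; "ft_torque": the same for the moment, N m; "grip_width": opening from 0.0 (shut) to 1.0 (fully open); "grasp_force": force on a finger pad.
Only numpy, scipy, OpenCV 4.12 (cv2) and the standard library are available. Lean on these libraries where they do the work, as an engineer would, in place of code of your own. Each camera call takes 0.05 s, during which the arm holds its last target. There are 200 camera calls.

## Task

Find the one ball-headed piston among the steel parts in the blue crate, lay it in the sloping V-rest, ball end up and foot down at the stop, and let go of it. Then take it again and stand it upright on its foot on the middle of the bare rubber disc in the plywood tray. Do not drop it, leave the other parts in the crate, and do not disturb the standing pistons, the knife or the tape.

Things in the scene. Friction and masses are not known exactly. Their poses are not given: they have to be found in the camera images.
- piston: The target: steel piston, 0.5 kg, lying on its side in the crate, ball end away from the robot. Body 32 mm diameter, 80 mm long, three thin dark grooves; then a 14 mm neck and a 22 mm ball; 108 mm long overall. Origin on the axis, 48 mm from the flat foot (near the centre of mass), 60 mm from the ball's tip; x axis points along the piston from foot to ball.
- plain_pin: Other crate part, leave it: plain steel cylinder 32 mm diameter, 100 mm long, no neck or ball, lying; origin at its centre, x along it.
- stepped_shaft: Other crate part, leave it: steel shaft, 32 mm diameter for 66 mm, then a straight flat-ended 20 mm diameter spigot 36 mm long, lying; origin on the axis 48 mm from the thick end's face, x towards the spigot.
- hex_block: Other crate part, leave it: dark steel hexagonal block 36 mm across flats, 22 mm high; origin at the centre of its underside.
- bushing: Other crate part, leave it: steel bushing, 40 mm outer and 24 mm inner diameter, 30 mm high; origin at the centre of its underside.
- disc_blank: Other crate part, leave it: steel disc 42 mm diameter, 16 mm high; origin at the centre of its underside.
- crate: Fixed blue plastic open crate, 230 (its x) by 300 mm, 50 mm high, walls and floor 5 mm; origin at the centre of its underside. Three long parts lie side by side roughly along its x in its far half, 85 mm apart in any order, three short ones in its near half. It is left or right of the rest, the tray on the other side.
- rest: Fixed aluminium V-rest on a 90 x 50 mm foot plate; origin under its centre. Its trough rises at 45 degrees towards its own x (away from the robot and to its left); stop plate at the low, near end. 90-degree V supports carry the 32 mm body at 0 to 28 mm and 66 to 80 mm up from the stop; between them its sides are free for fingers (the spine is 26 mm wide, 22 mm under the piston's axis).
- rest_cradle (a point): Point on the axis of a seated piston, 48 mm up the slope from the stop, 84 mm above the bench: the seated piston's origin belongs here, its x axis rising at 45 degrees towards the rest's x. Friction may hold a piston that is let go a few mm up from the stop.
- tray: Fixed plywood tray, 130 mm (its x) by 320 mm (its y), rim 18 mm high, walls and floor 6 mm thick; origin at the centre of its underside. It has three places in a row along its y, 95 mm apart: two with standing pistons, one with the bare disc.
- pad: Fixed black rubber disc, 56 mm diameter, 3 mm thick, on the tray floor in the free place (any of the three): the piston is to stand on it. Origin at the centre of its underside, 6 mm above the bench, so its top is 9 mm above the bench.
- standing_a: Piston like the target, already standing upright on the tray, ball up, 108 mm high; leave it. Origin at the centre of its foot, z up.
- standing_b: Second piston standing upright on the tray; as standing_a.
- knife: Bystander: black utility knife, 190 mm long, lying on the bench beyond the work; origin under the handle's centre, x along it to the blade.
- tape: Bystander: roll of clear tape, 80 mm diameter, 48 mm high, lying flat on the bench; origin at the centre of its underside.
There are look-alikes about, which are no part of the job. Leave any purple look-alike of the piston alone.

How it is judged (in metres and radians):
On the way:
1. the piston lies in the sloping rest, ball end up, within 15 mm of its seat, released and still (distance between piston and rest_cradle below 0.015 m and angle between piston's own x axis and vertical between 0.65 and 0.92 rad and angle between the x axis of piston and the x axis of rest, either way round below 0.95 rad and contact force between piston and the fingers below 0.1 N and contact force between piston and the arm below 0.1 N and linear speed of piston below 0.03 m/s and angular speed of piston below 0.3 rad/s), for 0.2 s.
At the end, for the whole second after the job is handed in: the piston stands upright (within 0.08 rad) on its foot, ball up, on the rubber disc, its axis within 18 mm of the disc's centre, released and at rest (horizontal distance between piston and pad below 0.018 m and angle between piston's own x axis and vertical below 0.08 rad and height (world z) of piston between 0.053 and 0.062 m and contact force between piston and the fingers below 0.1 N and contact force between piston and the arm below 0.1 N and linear speed of piston below 0.03 m/s and angular speed of piston below 0.3 rad/s); the robot touches nothing.
It fails at once if the piston falls: loose and faster than 0.5 m/s (a drop of more than about 13 mm) (contact force between piston and the fingers below 0.1 N and contact force between piston and the arm below 0.1 N and linear speed of piston above 0.5 m/s).
It fails at once if a piston standing on the tray is shifted more than 20 mm or tipped ((distance of standing_a from where it was at the start of the episode above 0.02 m or angle between standing_a's own z axis and vertical above 0.25 rad) or (distance of standing_b from where it was at the start of the episode above 0.02 m or angle between standing_b's own z axis and vertical above 0.25 rad)).
It fails at once if another crate part is lifted out of the crate (height (world z) of any of plain_pin, stepped_shaft, hex_block, bushing, disc_blank above 0.085 m).
It fails at once if the knife or the tape is shifted more than 20 mm (distance of any of knife, tape from where it was at the start of the episode above 0.02 m).
It also fails if it takes over 56 s, if anything falls off the work surface, if the arm or the gripper's body presses on something with over 40 N, if the wrist force passes 120 N, or if a joint passes its speed limit or range.

## Working session

There is one attempt and no reset: what is moved stays moved. The work goes in short steps, Python scripts to look and compute and a tool call to move; the robot and the scene stay as the last step left them, time stands still between calls to the robot, and variables do not carry over. Pictures are saved under pics/ and viewed, at most 10 in all, crops included, and the job is handed in when it is done.

Besides the shell and the picture viewer there is one more tool, called after "Request:" as name(argument=value, ...) on one line, values as JSON. carry_out: Moves the arm, as the interface text tells. Its arguments: {"type":"object","properties":{"rows":{"type":"array"},"force":{"type":"number"}},"required":["rows"]}

```bash
mkdir -p pics
cat > h.py <<'E'
import numpy as np, cv2
from scipy.spatial.transform import Rotation as R
from station import r, optics
def cal(n):
    c=optics.get_calibration(n); f=240/np.tan(np.radians(c['fovy'])/2)
    return c,f,np.array(c['xyz'],float),R.from_rotvec(c['attitude']) if len(np.ravel(c['attitude']))==3 else R.from_matrix(c['attitude'])
def ray(n,u,v):
    c,f,o,q=cal(n); d=np.array([(u-c['cx'])/f,(v-c['cy'])/f]); s=d.copy()
    for _ in range(20): s=d/(1+c['k1']*(s@s))
    return o,q.apply([s[0],-s[1],-1])
def at(n,u,v,z):
    o,d=ray(n,u,v); return o+d*(z-o[2])/d[2]
def px(n,p):
    c,f,o,q=cal(n); x=q.inv().apply(np.array(p,float)-o); s=np.stack([x[...,0],-x[...,1]],-1)/-x[...,2:3]
    return s*(1+c['k1']*(s**2).sum(-1,keepdims=True))*f+[c['cx'],c['cy']]
def snap(n,fn):
    im=optics.camera(n); cv2.imwrite('pics/'+fn,im[:,:,::-1]); return im
E
python3 - <<'E'
from h import *
for n in('top','scene'):
    snap(n,n+'0.png'); print(optics.get_calibration(n))
print(r.observe(), r.tip_extent)
E
```

```text
{'fovy': 47.39219455333218, 'cx': 314.0969100591514, 'cy': 244.33578342278366, 'k1': -0.05761491540126979, 'xyz': array([ 350.49270019,   53.24247869, 1354.74033784]), 'attitude': array([ 0.14060371, -0.10653716, -1.59674296])}
{'fovy': 42.25241647951342, 'cx': 320.871297074037, 'cy': 247.3309300139246, 'k1': -0.06809033245592434, 'xyz': array([1582.99447433,  646.51591198,  814.34390867]), 'attitude': array([0.59286983, 1.04435702, 1.85795271])}
{'t': 0.1, 'qpos': array([ 9.95582712e-01,  3.13411352e-01,  1.49834910e+00,  1.06906122e-05,
        1.33099312e+00, -2.23400599e-01]), 'joint_vel': array([-0.00043808, -0.00127345, -0.00314327,  0.00052434,  0.00030103,
        0.0008181 ]), 'effort': array([ 4.37366354e-03, -4.12901831e+01, -2.60142982e+01, -1.60744316e-04,
        3.02263892e-03, -1.90957206e-05]), 'tool_pos': array([180.80726401, 492.65932942, 241.78796127]), 'tcp_rot': array([-5.49704202e-01, -3.09265762e+00,  1.67350830e-03]), 'contact_force': array([-0.72639301, -0.27367845,  0.02628952]), 'ft_torque': array([-0.00161932, -0.04265399, -0.00335969]), 'grasp_force': 0.0, 'grip_width': 0.9973899706033514} 11.0
```

View pics/top0.png

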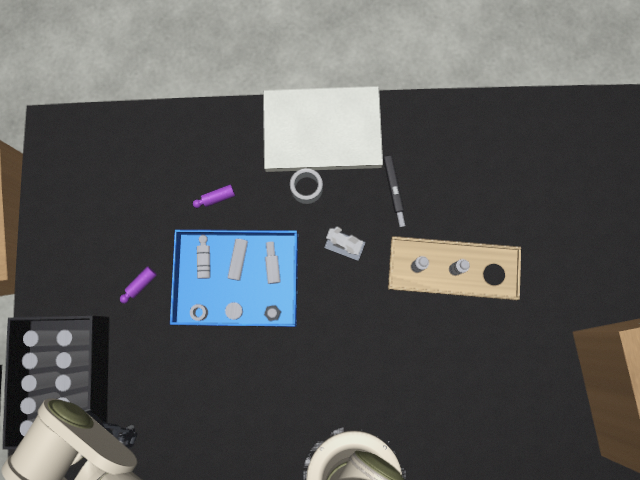

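View pics/scene0.png

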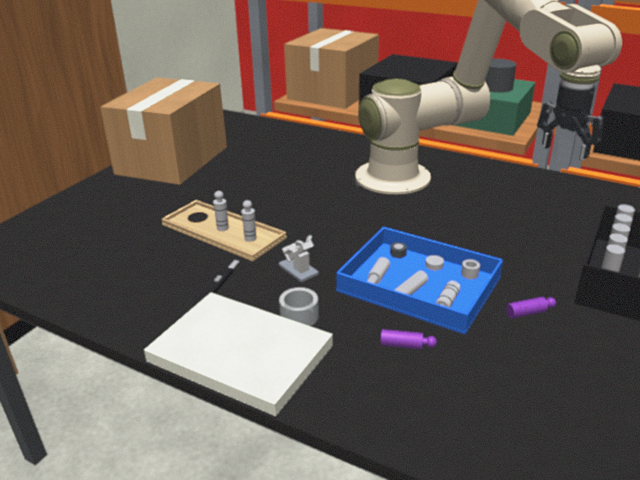

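The top view shows the crate at (235,278), the V-rest at (345,243), the tray at (455,268), the bare pad at about (494,274), and standing pistons at (421,263) and (461,266).

There are five piston candidates in top pixels:
- **(203,257):** long part with grooves and a ball.
- **(237,259):** plain pin.
- **(272,262):** stepped shaft.
- **(213,196) and (138,285):** purple look-alikes.

(203,257) fits the description, because it is steel with grooves and a ball at the far end. I'll confirm it in an enlarged crop.

Run:
```python
from h import *
a=cv2.imread('pics/top0.png')
A=cv2.resize(a[228:292,190:290],None,fx=5,fy=5,interpolation=cv2.INTER_CUBIC)
B=cv2.resize(a[220:264,316:372],None,fx=5,fy=5,interpolation=cv2.INTER_CUBIC)
s=cv2.imread('pics/scene0.png')
C=cv2.resize(s[230:285,270:325],None,fx=5,fy=5,interpolation=cv2.INTER_CUBIC)
D=cv2.resize(s[240:315,360:480],None,fx=3.6,fy=3.6,interpolation=cv2.INTER_CUBIC)
W=np.zeros((600,800,3),np.uint8)
W[:320,:500]=A; W[:220,510:790]=B; W[325:595,0:432]=D; W[320:595,510:785]=C
cv2.imwrite('pics/crop0.png',W)
```

```text
(no output)
```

View pics/crop0.png

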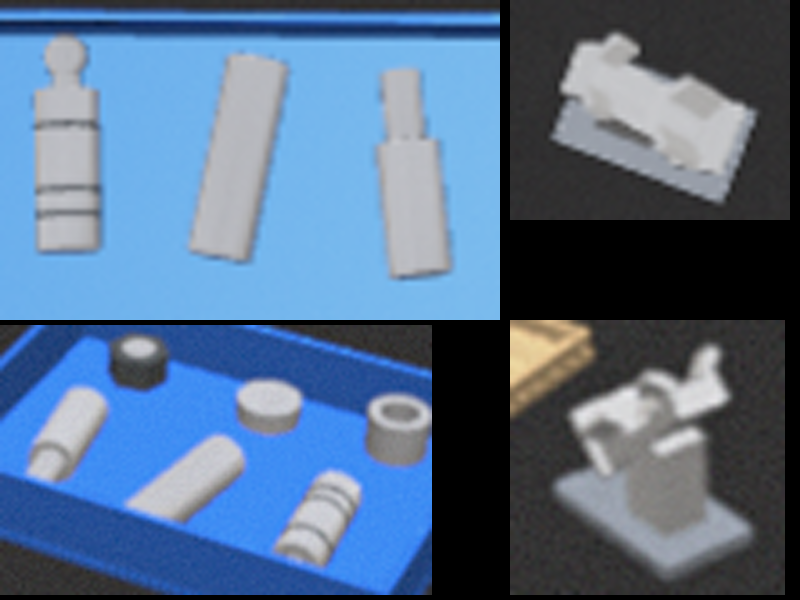

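The crop confirms it: the left long part at top (203,257) has three grooves, a neck and a ball at its far end (203,239). The middle part is the plain pin and the right one is the stepped shaft. Next I'll measure the piston, pad and rest.

```bash
cat > fit.py <<'E'
from h import *
from scipy.optimize import minimize
def pistonpts(c,a):
    a=np.array(a)/np.linalg.norm(a); n1=np.cross(a,[0.3,0.5,1.1]); n1/=np.linalg.norm(n1); n2=np.cross(a,n1)
    t=np.linspace(0,2*np.pi,48)[:,None]; ring=lambda s,rad: c+a*s+rad*(np.cos(t)*n1+np.sin(t)*n2)
    body=np.vstack([ring(-48,16),ring(32,16)]); neck=np.vstack([ring(30,7),ring(45,7)])
    ball=np.vstack([ring(49+11*np.sin(p),11*np.cos(p)) for p in np.linspace(-1.57,1.57,13)])
    return [body,neck,ball]
def render(cam,hulls,box,k=8):
    u0,v0,u1,v1=box; m=np.zeros(((v1-v0)*k,(u1-u0)*k),np.uint8)
    for h in hulls:
        p=(px(cam,h)-[u0,v0]+.5)*k
        cv2.fillConvexPoly(m,cv2.convexHull(p.astype(np.float32)).round().astype(np.int32),255)
    return cv2.GaussianBlur(cv2.resize(m,(u1-u0,v1-v0),interpolation=cv2.INTER_AREA)/255.,(0,0),1)
E
python3 - <<'E'
from fit import *
av={}
for n in('top','scene'):
    av[n]=np.mean([optics.camera(n).astype(float) for _ in range(4)],0)
np.savez('av.npz',**av)
im=av['top']; box=(190,231,220,290); u0,v0,u1,v1=box
c=im[v0:v1,u0:u1]; s=(c.max(2)-c.min(2))/c.max(2)
w=np.clip((0.45-s)/0.4,0,1); w[:3]=0
w=cv2.GaussianBlur(w,(0,0),1)
b=at('top',203.2,239,21); f=at('top',203.6,275,21); print('ball,foot',b,f)
y0=np.arctan2(*(b-f)[1::-1])
def cost(p): return ((render('top',pistonpts(np.array([p[0],p[1],21]),[np.cos(p[2]),np.sin(p[2]),0]),box)-w)**2).sum()
p0=np.r_[(f+(b-f)*.55)[:2],y0]
o=minimize(cost,p0,method='Nelder-Mead',options=dict(initial_simplex=p0+np.array([[0,0,0],[6,0,0],[0,6,0],[0,0,.1]])))
print('piston',o.x,o.fun,(w**2).sum())
# pad
g=im[258:292,478:510].mean(2); d=np.clip((90-g)/60,0,1); 
v,u=np.mgrid[258:292,478:510]; print('pad px',(u*d).sum()/d.sum(),(v*d).sum()/d.sum(),'area',d.sum())
pp=at('top',(u*d).sum()/d.sum(),(v*d).sum()/d.sum(),9); print('pad',pp)
# rest plate
for z in(6,8,10):
    P=[at('top',*q,z)[:2] for q in((324.6,247.6),(358.6,260.4),(365.4,241.6))]
    e=P[0]-P[1]; print(z,'plate c',(P[0]+P[2])/2,'len',np.linalg.norm(e),np.linalg.norm(P[2]-P[1]),'yaw',np.arctan2(e[1],e[0]),np.arctan2(*(P[2]-P[1])[::-1]))
# tray corners
for q in((391,238),(520.5,246),(519,299),(389,291)): print('tray',at('top',*q,18)[:2])
k=11
A=cv2.resize(im[222:262,318:372].astype(np.uint8)[:,:,::-1],None,fx=k,fy=k,interpolation=cv2.INTER_CUBIC)
A=A[:, :]; 
S=av['scene'][232:282,276:322].astype(np.uint8)[:,:,::-1]
cv2.imwrite('pics/restT.png',A); B=cv2.resize(S,None,fx=k,fy=k,interpolation=cv2.INTER_CUBIC)
cv2.imwrite('pics/restS.png',B)
E
```

```text
ball,foot [583.84787547 355.08174533  21.        ] [493.73895666 353.76663309  21.        ]
piston [5.35930051e+02 3.55805841e+02 2.74198469e-02] 4.641530565420774 409.7547067903398
pad px 493.7094888381461 274.15609764307874 area 247.55694444444447
pad [ 475.17884922 -361.58850923    9.        ]
6 plate c [560.97190015   2.39694059] len 90.32652892707026 50.36937187311355 yaw 1.1756685413833765 -0.38354568450449483
8 plate c [560.65978789   2.47233766] len 90.19258686810879 50.2946808885555 yaw 1.1756685413833765 -0.38354568450449433
10 plate c [560.34767563   2.54773474] len 90.0586448091474 50.21998990399744 yaw 1.1756685413833756 -0.3835456845044936
tray [ 572.03754306 -111.45477287]
tray [ 541.93088427 -430.84711091]
tray [ 411.66115014 -416.16475038]
tray [ 441.27474281 -100.16425648]
```

Run:
```python
from fit import *
av=np.load('av.npz'); k=8
O=np.array([560.7,2.5,0]); yw=1.18; h=np.array([np.cos(yw),np.sin(yw),0]); l=np.array([-h[1],h[0],0]); z=np.array([0,0,1.])
a=(h+z)/2**.5; n=(h-z)/2**.5
W=np.zeros((600,800,3),np.uint8)
def draw(cam,box,e):
    u0,v0,u1,v1=box
    A=cv2.resize(av[cam][v0:v1,u0:u1].astype(np.uint8)[:,:,::-1],None,fx=k,fy=k,interpolation=cv2.INTER_CUBIC)
    B=A.copy(); c=O+h*e+84*z; q=lambda P:((px(cam,np.array(P))-[u0,v0]+.5)*k).round().astype(np.int32)
    for s0,s1 in((0,28),(66,80)):
        for sg in(-1,1):
            # wing from apex to 18 lateral
            f=lambda s,L:c+a*(s-48)+n*(22.6-abs(L))+l*L
            cv2.polylines(B,[q([f(s0,0),f(s1,0),f(s1,18*sg),f(s0,18*sg)])],True,(0,0,255) if s0 else (0,200,0),1)
    cv2.polylines(B,[q([O+8*z+h*i*45+l*j*25 for i,j in((1,1),(1,-1),(-1,-1),(-1,1))])],True,(255,0,255),1)
    return A,B
A,B=draw('top',(322,222,370,262),0); W[:320,:384]=A; W[:320,400:784]=B
k=6
A,B=draw('scene',(276,232,324,280),0); W[320:320+288-8,:288]=A[:280]; W[320:600,400:688]=B[:280]
cv2.imwrite('pics/ov.png',W)
```

```text
(no output)
```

View pics/ov.png

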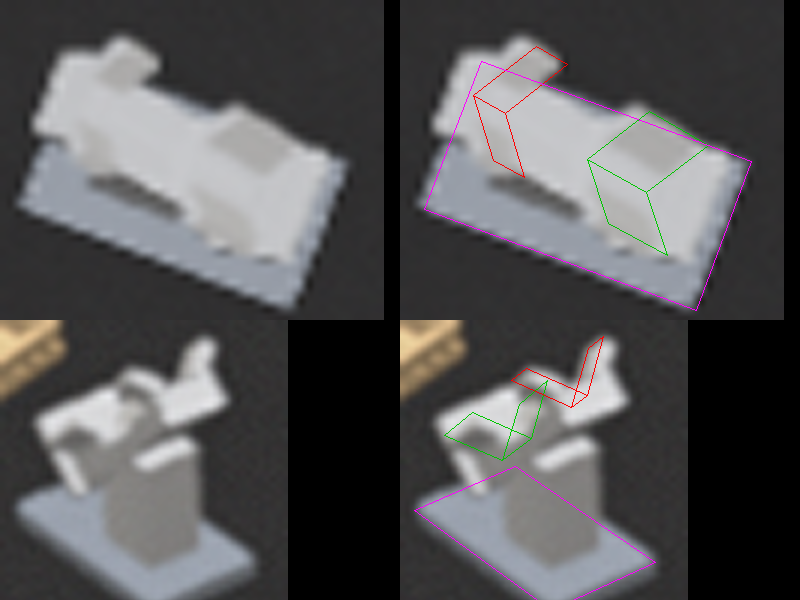

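The overlay shows the plate outline fits both views. The V supports sit at about the predicted place, with the seat roughly 3 mm towards the high end: lower V at (639,180) and upper V at (506,111) in the crop. The rest origin is near (560.7, 2.5) with yaw 1.18. I can start moving now.

```bash
cat > plan.py <<'E'
from h import *
import sys
Y=lambda yaw,tilt=0.,roll=0.: R.from_euler('z',yaw)*R.from_matrix([[-1,0,0],[0,1,0],[0,0,-1]])*R.from_euler('y',tilt)
# yaw: tool x = -(cos yaw, sin yaw); tilt>0 about tool y; tilt=-45deg -> tool x=-(h+z)/sqrt2, tool z=(h-z)/sqrt2
def plan(p,q,n,cl,p0=None,q0=None):
    o=r.observe(); p0=np.array(o['tool_pos']) if p0 is None else p0; q0=R.from_rotvec(o['tcp_rot']) if q0 is None else q0
    w=(q0.inv()*q).as_rotvec(); d=(np.array(p,float)-p0)/n; out=[]
    for i in range(n):
        qi=q0*R.from_rotvec(w*i/n); out.append([*np.round(qi.inv().apply(d)/10,2),*np.round(w/n,3),cl])
    if abs(w).max()<.003: out=[out[0]]; print('x',n)
    for x in out: print(', '.join(f'{v+0:g}' for v in x))
E
python3 - <<'E'
from plan import *
q=Y(.0274); print(q.apply(np.eye(3)).round(2).tolist())
plan([536,356,130],q,9,.3)
for t in (-.785,-.3): print(Y(1.18,t).as_matrix().round(2).tolist())
# wrist model check
def wr(q): return R.from_euler('z',q[0])*R.from_euler('y',q[1]+q[2])*R.from_euler('z',q[3])*R.from_euler('y',q[4])*R.from_euler('z',q[5]+np.pi/2)
o=r.observe(); print((wr(o['qpos']).inv()*R.from_rotvec(o['tcp_rot'])).magnitude())
def eul(Rt,q1,q23):
    M=(R.from_euler('z',q1)*R.from_euler('y',q23)).inv()*Rt
    return M.as_euler('ZYZ')-[0,0,np.pi/2]
c=np.array([564,5,84])
fl=R.from_euler('z',np.pi)
for nm,Rt,p in(('crate',Y(.027),np.array([536,356,20])),('rest45',Y(1.18,-.785),c),('rest15',Y(1.18,-.26),c),('trayrad',Y(-.65,-1.05),np.array([475,-362,57])),('tray0',Y(0,-1.05),np.array([475,-362,57])),('tray-1.2',Y(-1.2,-1.05),np.array([475,-362,57]))):
  for f in(0,1):
    T=Rt*fl if f else Rt; w=p-T.apply([0,0,330]); q1=np.arctan2(w[1],w[0])
    print(nm,f,'wrist',w.round(),[eul(T,q1,s).round(2).tolist() for s in(1.7,2.1)])
E
```

```text
[[-1.0, -0.03, 0.0], [-0.03, 1.0, 0.0], [0.0, 0.0, -1.0]]
-4.23, -0.07, 1.25, 0, 0, -0.042, 0.3
-4.22, -0.25, 1.25, 0, 0, -0.042, 0.3
-4.21, -0.42, 1.25, 0, 0, -0.042, 0.3
-4.19, -0.6, 1.25, 0, 0, -0.042, 0.3
-4.16, -0.78, 1.25, 0, 0, -0.042, 0.3
-4.12, -0.95, 1.25, 0, 0, -0.042, 0.3
-4.08, -1.12, 1.25, 0, 0, -0.042, 0.3
-4.03, -1.29, 1.25, 0, 0, -0.042, 0.3
-3.97, -1.46, 1.25, 0, 0, -0.042, 0.3
[[-0.27, -0.92, 0.27], [-0.65, 0.38, 0.65], [-0.71, 0.0, -0.71]]
[[-0.36, -0.92, 0.11], [-0.88, 0.38, 0.27], [-0.3, 0.0, -0.96]]
6.973661882770163e-16
crate 0 wrist [536. 356. 350.] [[0.0, 1.44, -1.01], [0.0, 1.04, -1.01]]
crate 1 wrist [536. 356. 350.] [[0.0, 1.44, -4.15], [0.0, 1.04, -4.15]]
rest45 0 wrist [ 475. -211.  317.] [[0.79, 1.5, -3.25], [0.85, 1.22, -3.55]]
rest45 1 wrist [ 475. -211.  317.] [[0.79, 1.5, -0.11], [0.85, 1.22, -0.41]]
rest15 0 wrist [532. -73. 403.] [[0.26, 1.38, -2.93], [0.3, 1.0, -3.05]]
rest15 1 wrist [532. -73. 403.] [[0.26, 1.38, 0.21], [0.3, 1.0, 0.09]]
trayrad 0 wrist [ 247. -189.  221.] [[0.01, 0.39, -1.58], [2.91, 0.01, -4.48]]
trayrad 1 wrist [ 247. -189.  221.] [[0.01, 0.39, 1.56], [2.91, 0.01, -1.34]]
tray0 0 wrist [ 189. -362.  221.] [[1.05, 1.09, -3.01], [1.28, 0.93, -3.44]]
tray0 1 wrist [ 189. -362.  221.] [[1.05, 1.09, 0.13], [1.28, 0.93, -0.3]]
tray-1.2 0 wrist [371. -95. 221.] [[-1.02, 0.97, -0.21], [-1.33, 0.81, 0.26]]
tray-1.2 1 wrist [371. -95. 221.] [[-1.02, 0.97, -3.36], [-1.33, 0.81, -2.88]]
```

```bash
sed -i 's/R.from_euler(.y.,tilt)$/R.from_euler("y",tilt)*R.from_euler("z",np.pi)/' plan.py
python3 - <<'E'
from plan import *
plan([536,356,130],Y(.0274),15,.3)
E
```

```text
-2.54, -0.04, 0.75, 0, 0, 0.184, 0.3
-2.5, 0.42, 0.75, 0, 0, 0.184, 0.3
-2.38, 0.88, 0.75, 0, 0, 0.184, 0.3
-2.18, 1.3, 0.75, 0, 0, 0.184, 0.3
-1.91, 1.67, 0.75, 0, 0, 0.184, 0.3
-1.57, 1.99, 0.75, 0, 0, 0.184, 0.3
-1.18, 2.25, 0.75, 0, 0, 0.184, 0.3
-0.74, 2.43, 0.75, 0, 0, 0.184, 0.3
-0.29, 2.52, 0.75, 0, 0, 0.184, 0.3
0.18, 2.53, 0.75, 0, 0, 0.184, 0.3
0.64, 2.46, 0.75, 0, 0, 0.184, 0.3
1.08, 2.3, 0.75, 0, 0, 0.184, 0.3
1.48, 2.06, 0.75, 0, 0, 0.184, 0.3
1.83, 1.75, 0.75, 0, 0, 0.184, 0.3
2.12, 1.39, 0.75, 0, 0, 0.184, 0.3
```

Request:
carry_out(rows=[-2.54, -0.04, 0.75, 0, 0, 0.184, 0.3, -2.5, 0.42, 0.75, 0, 0, 0.184, 0.3, -2.38, 0.88, 0.75, 0, 0, 0.184, 0.3, -2.18, 1.3, 0.75, 0, 0, 0.184, 0.3, -1.91, 1.67, 0.75, 0, 0, 0.184, 0.3, -1.57, 1.99, 0.75, 0, 0, 0.184, 0.3, -1.18, 2.25, 0.75, 0, 0, 0.184, 0.3, -0.74, 2.43, 0.75, 0, 0, 0.184, 0.3, -0.29, 2.52, 0.75, 0, 0, 0.184, 0.3, 0.18, 2.53, 0.75, 0, 0, 0.184, 0.3, 0.64, 2.46, 0.75, 0, 0, 0.184, 0.3, 1.08, 2.3, 0.75, 0, 0, 0.184, 0.3, 1.48, 2.06, 0.75, 0, 0, 0.184, 0.3, 1.83, 1.75, 0.75, 0, 0, 0.184, 0.3, 2.12, 1.39, 0.75, 0, 0, 0.184, 0.3, 0, 0, 0, 0, 0, 0, 0.3])

```text
t: 2.5
tool_pos: [537.0, 355.4, 128.9]
tcp_rot: [3.141, 0.044, -0.002]
contact_force: [0.1, -0.4, 0.8]
grip_width: 0.699
grasp_force: 0.0
```

Run:
```python
from plan import *
o=r.observe(); print({k:np.round(o[k],3).tolist() for k in('t','qpos','tool_pos','tcp_rot','grip_width','contact_force')})
plan([536,356,60],Y(.0274),3,.3)
plan([536,356,18],Y(.0274),5,.3)
snap('top','top1.png'); a=cv2.imread('pics/top1.png')[200:300,160:290]; cv2.imwrite('pics/top1c.png',cv2.resize(a,None,fx=5,fy=5))
```

```text
{'t': 2.5, 'qpos': [0.403, 0.672, 1.246, -0.0, 1.225, 1.946], 'tool_pos': [537.048, 355.388, 128.868], 'tcp_rot': [3.141, 0.044, -0.002], 'grip_width': 0.699, 'contact_force': [0.075, -0.4, 0.754]}
x 3
-0.03, -0.02, 2.3, 0, 0, 0, 0.3
x 5
-0.02, -0.01, 2.22, 0, 0, 0, 0.3
```

Request:
carry_out(rows=[-0.1, 0.06, 2.2, 0, 0, 0, 0.3, 0, 0, 2.2, 0, 0, 0, 0.3, 0, 0, 2.2, 0, 0, 0, 0.3, 0, 0, 2.0, 0, 0, 0, 0.3, 0, 0, 1.5, 0, 0, 0, 0.3, 0, 0, 1.0, 0, 0, 0, 0.3, 0, 0, 0, 0, 0, 0, 0.3, 0, 0, 0, 0, 0, 0, 0.3])

```text
t: 3.55
tool_pos: [535.6, 355.9, 19.5]
tcp_rot: [-3.141, -0.047, -0.002]
contact_force: [0.4, -0.7, 0.9]
grip_width: 0.704
grasp_force: 0.0
```

Request:
carry_out(force=50, rows=[0, 0, 0, 0, 0, 0, 1, 0, 0, 0, 0, 0, 0, 1, 0, 0, 0, 0, 0, 0, 1, 0, 0, 0, 0, 0, 0, 1, 0, 0, 0, 0, 0, 0, 1])

```text
t: 4.18
tool_pos: [535.6, 355.7, 19.6]
tcp_rot: [-3.141, -0.047, -0.002]
contact_force: [-1.3, -1.5, 4.6]
grip_width: 0.355
grasp_force: 49.5
```

Request:
carry_out(rows=[0, 0, -1.5, 0, 0, 0, 1, 0, 0, -3, 0, 0, 0, 1, 0, 0, -4, 0, 0, 0, 1, 0, 0, -4, 0, 0, 0, 1, 0, 0, -4, 0, 0, 0, 1, 0, 0, 0, 0, 0, 0, 1])

```text
t: 4.92
tool_pos: [536.0, 356.2, 186.8]
tcp_rot: [-3.139, -0.047, -0.008]
contact_force: [-0.1, 0.1, -6.1]
grip_width: 0.355
grasp_force: 50.9
```

```bash
cat >> plan.py <<'E'
yw=1.18; H=np.array([np.cos(yw),np.sin(yw),0]); Z=np.array([0,0,1.]); A=(H+Z)/2**.5; N=(H-Z)/2**.5; C=np.array([560.7,2.5,84])+3*H
E
python3 - <<'E'
from plan import *
o=r.observe(); print({k:np.round(o[k],3).tolist() for k in('qpos','tool_pos','grip_width','grasp_force','contact_force')})
q=Y(yw,np.pi/4); print(q.as_matrix().round(2).tolist(), A,N)
t=C+3*A+1.5*N-.3*A; pre=t-100*N; print(t,pre)
plan(pre,q,16,1)
snap('top','top2.png');snap('scene','scene2.png')
a=cv2.imread('pics/top2.png')[190:300,150:290]; b=cv2.imread('pics/scene2.png')[180:330,340:500]
W=np.zeros((450,800,3),np.uint8); a=cv2.resize(a,None,fx=2.8,fy=2.8);b=cv2.resize(b,None,fx=2.5,fy=2.5); W[:a.shape[0],:a.shape[1]]=a; W[:b.shape[0],400:400+b.shape[1]]=b; cv2.imwrite('pics/lift.png',W)
E
```

```text
{'qpos': [0.405, 0.616, 1.185, 0.0, 1.335, 1.946], 'tool_pos': [536.021, 356.19, 186.758], 'grip_width': 0.355, 'grasp_force': 50.91, 'contact_force': [-0.09, 0.066, -6.057]}
[[0.27, 0.92, -0.27], [0.65, -0.38, -0.65], [-0.71, -0.0, -0.71]] [0.26935453 0.65379518 0.70710678] [ 0.26935453  0.65379518 -0.70710678]
[562.97406348   8.0197578   84.84852814] [536.03861084 -57.35976033 155.55920626]
-0.08, 2.58, 0.19, -0.028, -0.044, -0.068, 1
-0.24, 2.57, 0.27, -0.028, -0.044, -0.068, 1
-0.4, 2.54, 0.35, -0.028, -0.044, -0.068, 1
-0.56, 2.49, 0.45, -0.028, -0.044, -0.068, 1
-0.7, 2.44, 0.54, -0.028, -0.044, -0.068, 1
-0.84, 2.37, 0.64, -0.028, -0.044, -0.068, 1
-0.97, 2.28, 0.75, -0.028, -0.044, -0.068, 1
-1.09, 2.19, 0.86, -0.028, -0.044, -0.068, 1
-1.19, 2.09, 0.97, -0.028, -0.044, -0.068, 1
-1.28, 1.98, 1.08, -0.028, -0.044, -0.068, 1
-1.37, 1.85, 1.19, -0.028, -0.044, -0.068, 1
-1.43, 1.72, 1.3, -0.028, -0.044, -0.068, 1
-1.49, 1.59, 1.41, -0.028, -0.044, -0.068, 1
-1.52, 1.44, 1.52, -0.028, -0.044, -0.068, 1
-1.55, 1.29, 1.63, -0.028, -0.044, -0.068, 1
-1.56, 1.14, 1.73, -0.028, -0.044, -0.068, 1
```

View pics/lift.png

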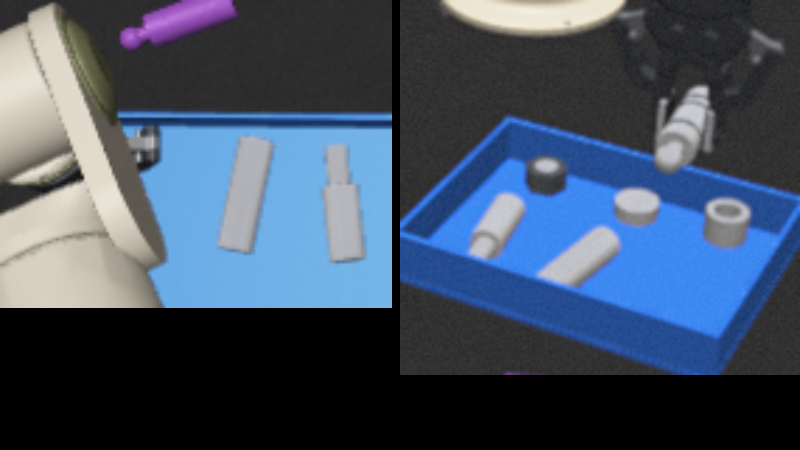

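The picture shows the piston held level in the jaws, with the other parts still in the crate. The tilt sign needs correcting, so I'll replan with a higher route.

Run:
```python
from plan import *
q=Y(yw,-np.pi/4); print(q.as_matrix().round(2).tolist())
t=C+3*A+1.5*N-.3*A; pre=t-100*N
plan(pre+[0,0,75],q,16,1)
```

```text
[[0.27, 0.92, 0.27], [0.65, -0.38, 0.65], [0.71, 0.0, -0.71]]
-0.07, 2.58, -0.3, 0.028, 0.044, -0.068, 1
-0.23, 2.56, -0.38, 0.028, 0.044, -0.068, 1
-0.38, 2.53, -0.46, 0.028, 0.044, -0.068, 1
-0.53, 2.48, -0.55, 0.028, 0.044, -0.068, 1
-0.67, 2.42, -0.65, 0.028, 0.044, -0.068, 1
-0.8, 2.35, -0.75, 0.028, 0.044, -0.068, 1
-0.93, 2.27, -0.85, 0.028, 0.044, -0.068, 1
-1.04, 2.18, -0.96, 0.028, 0.044, -0.068, 1
-1.14, 2.08, -1.07, 0.028, 0.044, -0.068, 1
-1.23, 1.97, -1.17, 0.028, 0.044, -0.068, 1
-1.3, 1.84, -1.28, 0.028, 0.044, -0.068, 1
-1.37, 1.72, -1.39, 0.028, 0.044, -0.068, 1
-1.42, 1.58, -1.5, 0.028, 0.044, -0.068, 1
-1.45, 1.44, -1.6, 0.028, 0.044, -0.068, 1
-1.47, 1.29, -1.71, 0.028, 0.044, -0.068, 1
-1.48, 1.14, -1.8, 0.028, 0.044, -0.068, 1
```

Request:
carry_out(rows=[-0.07, 2.58, -0.3, 0.028, 0.044, -0.068, 1, -0.23, 2.56, -0.38, 0.028, 0.044, -0.068, 1, -0.38, 2.53, -0.46, 0.028, 0.044, -0.068, 1, -0.53, 2.48, -0.55, 0.028, 0.044, -0.068, 1, -0.67, 2.42, -0.65, 0.028, 0.044, -0.068, 1, -0.8, 2.35, -0.75, 0.028, 0.044, -0.068, 1, -0.93, 2.27, -0.85, 0.028, 0.044, -0.068, 1, -1.04, 2.18, -0.96, 0.028, 0.044, -0.068, 1, -1.14, 2.08, -1.07, 0.028, 0.044, -0.068, 1, -1.23, 1.97, -1.17, 0.028, 0.044, -0.068, 1, -1.3, 1.84, -1.28, 0.028, 0.044, -0.068, 1, -1.37, 1.72, -1.39, 0.028, 0.044, -0.068, 1, -1.42, 1.58, -1.5, 0.028, 0.044, -0.068, 1, -1.45, 1.44, -1.6, 0.028, 0.044, -0.068, 1, -1.47, 1.29, -1.71, 0.028, 0.044, -0.068, 1, -1.48, 1.14, -1.8, 0.028, 0.044, -0.068, 1, 0, 0, 0, 0, 0, 0, 1])

```text
t: 7.15
tool_pos: [535.8, -58.9, 229.2]
tcp_rot: [-2.132, -1.422, -0.891]
contact_force: [0.8, 0.5, -5.1]
grip_width: 0.351
grasp_force: 51.4
```

Run:
```python
from plan import *
o=r.observe(); print({k:np.round(o[k],3).tolist() for k in('t','qpos','tool_pos','grip_width','grasp_force','contact_force','ft_torque')})
q=Y(yw,-np.pi/4); print('rot err',(q.inv()*R.from_rotvec(o['tcp_rot'])).as_rotvec().round(3))
t=C+3*A+1.5*N-.3*A; pre=t-60*N; plan(pre,q,6,1)
```

```text
{'t': 7.15, 'qpos': [-0.664, 0.38, 1.64, 0.764, 1.433, -0.504], 'tool_pos': [535.78, -58.921, 229.187], 'grip_width': 0.351, 'grasp_force': 51.385, 'contact_force': [0.765, 0.472, -5.128], 'ft_torque': [-0.907, 0.41, 0.009]}
rot err [-0.005  0.005  0.001]
-0.86, -0.01, 1.55, 0.001, -0.001, 0, 1
-0.86, -0.01, 1.55, 0.001, -0.001, 0, 1
-0.85, -0.01, 1.55, 0.001, -0.001, 0, 1
-0.85, -0.01, 1.55, 0.001, -0.001, 0, 1
-0.85, -0.01, 1.55, 0.001, -0.001, 0, 1
-0.85, -0.01, 1.55, 0.001, -0.001, 0, 1
```

Request:
carry_out(rows=[-0.86, -0.01, 1.55, 0.001, -0.001, 0, 1, -0.86, -0.01, 1.55, 0.001, -0.001, 0, 1, -0.85, -0.01, 1.55, 0.001, -0.001, 0, 1, -0.85, -0.01, 1.55, 0.001, -0.001, 0, 1, -0.85, -0.01, 1.55, 0.001, -0.001, 0, 1, -0.85, -0.01, 1.55, 0, 0, 0, 1, 0, 0, 1.5, 0, 0, 0, 1, 0, 0, 1.5, 0, 0, 0, 1, 0, 0, 0, 0, 0, 0, 1])

```text
t: 8.28
tool_pos: [555.4, -8.8, 108.0]
tcp_rot: [-2.128, -1.431, -0.884]
contact_force: [-0.4, 0.0, -5.1]
grip_width: 0.358
grasp_force: 51.0
```

Run:
```python
from plan import *
o=r.observe(); q=Y(yw,-np.pi/4); t=C+3*A+1.5*N-.3*A
d=o['tool_pos']-t; print('t',o['t'],'tcp off in tool axes',q.inv().apply(d).round(2),'rot',(q.inv()*R.from_rotvec(o['tcp_rot'])).as_rotvec().round(3),o['contact_force'].round(1))
im=snap('scene','s3.png'); im2=snap('top','t3.png')
a=cv2.resize(cv2.imread('pics/s3.png')[190:285,255:345],None,fx=6,fy=6,interpolation=cv2.INTER_CUBIC)
# overlay of predicted piston from tcp
from fit import pistonpts
Rt=R.from_rotvec(o['tcp_rot']); pc=o['tool_pos']+Rt.apply([.3,0,-1.5])
for h in pistonpts(pc,Rt.apply([1,0,0])):
    p=(px('scene',h)-[255,190]+.5)*6; cv2.polylines(a,[cv2.convexHull(p.astype(np.float32)).round().astype(np.int32)],True,(0,0,255),1)
cv2.imwrite('pics/s3c.png',a)
```

```text
t 8.275 tcp off in tool axes [  3.34  -0.56 -29.4 ] rot [ 0.001  0.001 -0.004] [-0.4  0.  -5.1]
```

View pics/s3c.png

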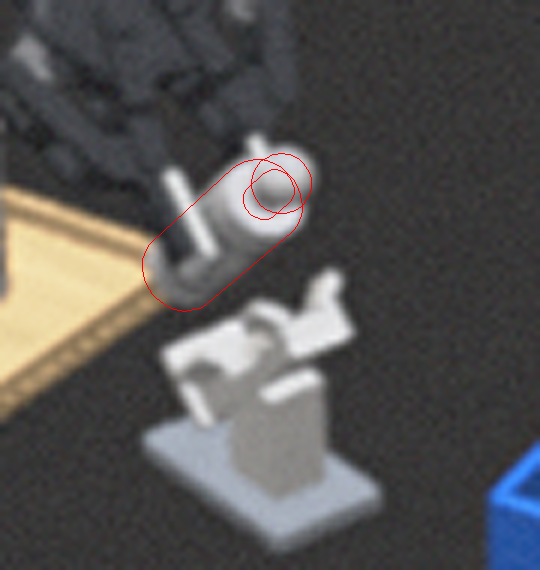

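The picture shows the predicted outline matching the held piston to within a pixel, lined up over the V. Lowering it now.

Request:
carry_out(rows=[-0.3, 0.05, 1.2, 0, 0, 0.004, 1, 0, 0, 1.0, 0, 0, 0, 1, 0, 0, 0.3, 0, 0, 0, 1, 0, 0, 0, 0, 0, 0, 1, 0, 0, 0.1, 0, 0, 0, 1, 0, 0, 0, 0, 0, 0, 1])

```text
t: 9.12
tool_pos: [562.3, 4.9, 88.2]
tcp_rot: [-2.132, -1.426, -0.884]
contact_force: [0.4, -0.3, -5.4]
grip_width: 0.355
grasp_force: 51.2
```

```bash
cat >> plan.py <<'E'
def rep():
    o=r.observe(); q=Y(yw,-np.pi/4); t=C+1.5*N
    print('t',o['t'],'off',q.inv().apply(o['tool_pos']-t).round(2),'rot',(q.inv()*R.from_rotvec(o['tcp_rot'])).as_rotvec().round(3),'F tool',q.inv().apply(o['contact_force']).round(1),'T',q.inv().apply(o['ft_torque']).round(2),'grip',round(o['grip_width'],3),round(o['grasp_force'],1))
E
python3 -c "
from plan import *
rep()"
```

```text
t 9.125 off [ 2.85  0.53 -4.59] rot [-0.001  0.001  0.   ] F tool [-3.9  0.5  3.7] T [ 0.   -0.95 -0.02] grip 0.355 51.2
```

Request:
carry_out(rows=[0, 0, 0.1, 0, 0, 0, 1, 0, 0, 0.1, 0, 0, 0, 1, 0, 0, 0.1, 0, 0, 0, 1, 0, 0, 0, 0, 0, 0, 1])

```text
t: 9.62
tool_pos: [563.5, 6.5, 86.3]
tcp_rot: [-2.133, -1.426, -0.885]
contact_force: [0.4, -4.5, -2.9]
grip_width: 0.355
grasp_force: 51.8
```

```bash
python3 -c "
from plan import *
rep()"
```

```text
t 9.625 off [ 2.89  1.07 -1.84] rot [-0.002  0.     0.   ] F tool [-4.8  2.1 -0.8] T [-0.37 -0.92  0.  ] grip 0.355 51.8
```

Request:
carry_out(rows=[0, 0.04, 0.05, 0, 0, 0, 1, -0.1, 0, 0, 0, 0, 0, 1, -0.1, 0, 0, 0, 0, 0, 1, 0, 0, 0, 0, 0, 0, 1])

```text
t: 10.12
tool_pos: [563.6, 6.1, 85.5]
tcp_rot: [-2.13, -1.425, -0.887]
contact_force: [-1.0, -0.8, 6.0]
grip_width: 0.357
grasp_force: 52.2
```

```bash
python3 -c "
from plan import *
rep()"
```

```text
t 10.125 off [ 2.05  1.28 -1.59] rot [-0.001  0.003  0.   ] F tool [ 3.5 -0.7 -5. ] T [0.05 0.15 0.26] grip 0.357 52.2
```

Request:
carry_out(rows=[0, 0, 0, 0, 0, 0, 0.6, 0, 0, 0, 0, 0, 0, 0.5, 0, 0, 0, 0, 0, 0, 0.45, 0, 0, 0, 0, 0, 0, 0.4, 0, 0, 0, 0, 0, 0, 0.4, 0, 0, 0, 0, 0, 0, 0.4])

```text
t: 10.88
tool_pos: [563.0, 5.9, 84.2]
tcp_rot: [-2.131, -1.426, -0.884]
contact_force: [0.9, -0.5, 0.1]
grip_width: 0.603
grasp_force: 0.0
```

Run:
```python
from plan import *
from fit import pistonpts
rep()
W=np.zeros((560,800,3),np.uint8); x=0
for cam,box in(('scene',(265,205,335,285)),('top',(310,205,375,285))):
    im=optics.camera(cam)[:,:,::-1]; u0,v0,u1,v1=box; k=6
    a=np.ascontiguousarray(cv2.resize(im[v0:v1,u0:u1],None,fx=k,fy=k,interpolation=cv2.INTER_CUBIC))
    for h in pistonpts(C+1*A,A):
        p=(px(cam,h)-[u0,v0]+.5)*k; cv2.polylines(a,[cv2.convexHull(p.astype(np.float32)).round().astype(np.int32)],True,(0,0,255),1)
    W[:a.shape[0],x:x+a.shape[1]]=a[:,:800-x]; x+=a.shape[1]+5
cv2.imwrite('pics/rel.png',W)
```

```text
t 10.875 off [ 0.82  0.84 -0.95] rot [-0.001  0.001  0.001] F tool [ 0.   1.1 -0.2] T [ 0.02 -0.33  0.02] grip 0.603 0.0
```

View pics/rel.png

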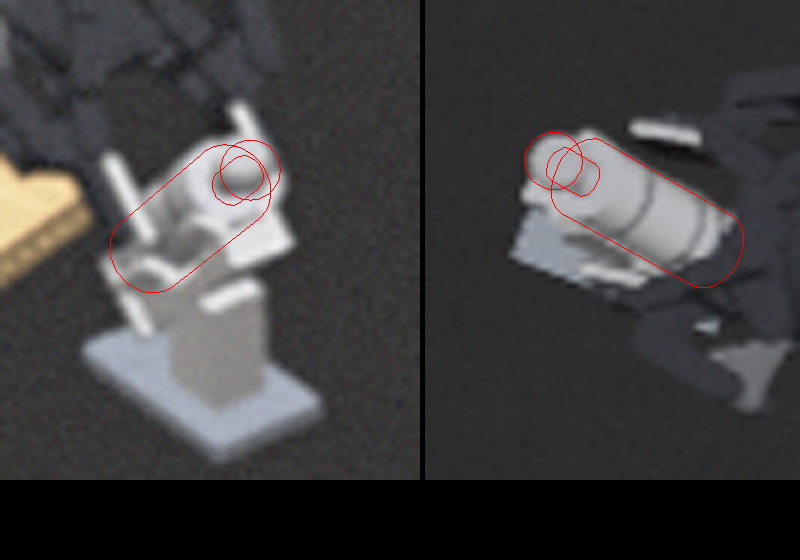

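The picture shows the piston seated in both V supports, ball up and fingers clear, close to the predicted seat. Next I'll fit a simple kinematic model so I can choose the regrasp and standing poses.

```bash
cat > kin.py <<'E'
from plan import *
from scipy.optimize import least_squares
o=r.observe()
D=[([.99558,.31341,1.49835,0,1.33099,-.2234],[180.8,492.66,241.8]),([.403,.672,1.246,0,1.225,1.946],[537.05,355.39,128.87]),([.405,.616,1.185,0,1.335,1.946],[536.02,356.19,186.76]),([-.664,.38,1.64,.764,1.433,-.504],[535.78,-58.92,229.19]),(list(o['qpos']),list(o['tool_pos']))]
def fk(q,k):
    L1,L2,h0,d6,off,x0,e=k
    b=R.from_euler('z',q[0]); f=b*R.from_euler('y',q[1]+q[2]); w=f*R.from_euler('z',q[3])*R.from_euler('y',q[4])*R.from_euler('z',q[5]+np.pi/2)
    return b.apply([x0+L1*np.sin(q[1]),off,h0+L1*np.cos(q[1])])+f.apply([e,0,L2])+w.apply([0,0,d6]),w
K=least_squares(lambda k:np.r_[np.concatenate([fk(q,k)[0]-p for q,p in D]),(k[5:]-0)*.02,(k[2]-300)*.002],[450,400,300,350,116,0,0]).x
lo=np.array([-2.94,-.97,.19,-1.23,.02,-2.88]);hi=np.array([2.94,2.17,2.56,4.37,3.11,2.88])
def ik(p,Rt,q0):
    def f(q):
        a,w=fk(q,K); return np.r_[(a-p)/100,(Rt.inv()*w).as_rotvec()]
    s=least_squares(f,np.clip(q0,lo+.01,hi-.01),bounds=(lo,hi)); return s.x,np.abs(s.fun).max()
E
python3 - <<'E'
from kin import *
print('K',K.round(1),[np.abs(fk(q,K)[0]-p).max().round(1) for q,p in D],(fk(o['qpos'],K)[1].inv()*R.from_rotvec(o['tcp_rot'])).magnitude().round(4))
rep(); th=np.radians(30)
q,e=ik(C-3*Z,Y(yw,-np.pi/4+th),o['qpos']); print('regrasp',q.round(2),e)
for yaw in(1.18,.8,.4,0,-.4,-.8):
    for th in(.52,.7):
        q2,e=ik(np.array([475,-362,57]),Y(yaw,-np.pi/2+th),q+[-.5,0,0,0,0,0]); print(yaw,th,q2.round(2),round(e,4))
E
```

```text
Traceback (most recent call last):
AttributeError: 'float' object has no attribute 'round'
```

Run:
```python
from kin import *
print('K',K.round(1),[round(float(np.abs(fk(q,K)[0]-p).max()),1) for q,p in D],(fk(o['qpos'],K)[1].inv()*R.from_rotvec(o['tcp_rot'])).magnitude())
rep(); th=np.radians(30)
q,e=ik(C-3*Z,Y(yw,-np.pi/4+th),o['qpos']); print('regrasp',q.round(2),e)
for yaw in(1.18,.8,.4,0,-.4,-.8):
    for th in(.52,.7):
        q2,e=ik(np.array([475,-362,57]),Y(yaw,-np.pi/2+th),q+[-.5,0,0,0,0,0]); print(yaw,th,q2.round(2),round(e,4))
```

```text
K [ 4.384e+02  3.978e+02  2.017e+02  2.444e+02  1.163e+02 -2.000e-01
  3.860e+01] [0.1, 0.2, 0.1, 0.1, 0.0] 3.3422138886441676e-16
t 10.975 off [ 0.82  0.84 -0.95] rot [-0.001  0.001  0.001] F tool [ 0.3  0.2 -0.1] T [-0.03 -0.32 -0.02] grip 0.603 0.0
regrasp [-0.32  0.54  1.65  0.32  0.96 -0.11] 2.2737367544323206e-15
1.18 0.52 [-1.13  1.    1.18  0.71  1.77 -0.9 ] 0.0
1.18 0.7 [-1.1   0.92  1.23  0.62  1.63 -0.88] 0.0
0.8 0.52 [-1.2   0.88  1.45  0.92  1.49 -0.85] 0.0
0.8 0.7 [-1.16  0.81  1.47  0.81  1.37 -0.77] 0.0
0.4 0.52 [-1.23  0.76  1.73  1.19  1.2  -0.87] 0.0
0.4 0.7 [-1.18  0.7   1.72  1.05  1.08 -0.72] 0.0
0 0.52 [-1.21  0.67  1.96  1.61  0.95 -0.98] 0.0
0 0.7 [-1.15  0.61  1.92  1.4   0.79 -0.73] 0.0
-0.4 0.52 [-1.08  0.62  2.11  2.22  0.76 -1.2 ] 0.0
-0.4 0.7 [-1.04  0.55  2.05  1.96  0.52 -0.9 ] 0.0
-0.8 0.52 [-0.87  0.61  2.13  3.04  0.65 -1.52] 0.0
-0.8 0.7 [-0.87  0.55  2.06  2.98  0.34 -1.46] 0.0
```

Request:
carry_out(rows=[0, 0, -1.5, 0, 0, 0, 0.4, 0, 0, -3, 0, 0, 0, 0.4, 0, 0, -3, 0, 0, 0, 0.4, 0, 0, 0, 0, 0, 0, 0.4])

```text
t: 11.48
tool_pos: [543.1, -45.0, 138.8]
tcp_rot: [-2.135, -1.427, -0.887]
contact_force: [0.0, 1.1, -0.5]
grip_width: 0.6
grasp_force: 0.0
```

```bash
cat >> plan.py <<'E'
TH=np.radians(30); QG=Y(yw,-np.pi/4+TH); LY=QG.apply([0,1,0]); G=C+4*A-1.5*N+1.1*LY; TG=G+QG.apply([0,0,2]); PC=C+2.3*A-1.6*N+1.1*LY
E
python3 - <<'E'
from plan import *
rep(); print(TG,QG.inv().apply(PC-TG))
pre=TG-QG.apply([0,0,60]); plan(pre,QG,6,.4)
plan(TG,QG,4,.4,p0=pre,q0=QG)
E
```

```text
t 11.475 off [  0.83   1.83 -78.22] rot [-0.005 -0.    -0.   ] F tool [ 0.4 -0.4  1.1] T [-0.01 -0.33  0.04] grip 0.6 0.0
[563.7304086    6.96789997  85.95723564] [-1.52224319e+00  8.31781941e-14 -1.23660254e+00]
0.54, -0.01, 0.42, 0.001, -0.087, 0, 0.4
0.57, -0.01, 0.37, 0.001, -0.087, 0, 0.4
0.6, -0.01, 0.32, 0.001, -0.087, 0, 0.4
0.63, -0.01, 0.26, 0.001, -0.087, 0, 0.4
0.65, -0.01, 0.21, 0.001, -0.087, 0, 0.4
0.66, -0.01, 0.15, 0.001, -0.087, 0, 0.4
x 4
0, 0, 1.5, 0, 0, 0, 0.4
```

Request:
carry_out(rows=[0.54, -0.01, 0.42, 0.001, -0.087, 0, 0.4, 0.57, -0.01, 0.37, 0.001, -0.087, 0, 0.4, 0.6, -0.01, 0.32, 0.001, -0.087, 0, 0.4, 0.63, -0.01, 0.26, 0.001, -0.087, 0, 0.4, 0.65, -0.01, 0.21, 0.001, -0.087, 0, 0.4, 0.66, -0.01, 0.15, 0.001, -0.087, 0, 0.4, 0, 0, 0, 0, 0, 0, 0.4, 0, 0, 0, 0, 0, 0, 0.4])

```text
t: 12.48
tool_pos: [557.3, -5.5, 141.8]
tcp_rot: [-2.468, -1.655, -0.324]
contact_force: [0.5, 1.1, -0.8]
grip_width: 0.602
grasp_force: 0.0
```

```bash
cat >> plan.py <<'E'
def rep2():
    o=r.observe(); print('t',o['t'],'to go',QG.inv().apply(TG-o['tool_pos']).round(2),'rot',(QG.inv()*R.from_rotvec(o['tcp_rot'])).as_rotvec().round(3),'F',o['contact_force'].round(1),'grip',round(o['grip_width'],3),round(o['grasp_force'],1))
E
python3 -c "
from plan import *
rep2()"
```

```text
t 12.475 to go [-0.93  1.22 57.57] rot [ 0.007  0.004 -0.001] F [ 0.5  1.1 -0.8] grip 0.602 0.0
```

Request:
carry_out(rows=[-0.05, 0.08, 1.9, -0.006, -0.003, 0, 0.4, -0.04, 0.04, 1.9, 0, 0, 0, 0.4, 0, 0, 1.2, 0, 0, 0, 0.4, 0, 0, 0.5, 0, 0, 0, 0.4, 0, 0, 0, 0, 0, 0, 0.4, 0, 0, 0, 0, 0, 0, 0.4])

```text
t: 13.22
tool_pos: [564.0, 6.3, 89.5]
tcp_rot: [-2.476, -1.659, -0.327]
contact_force: [0.7, -0.7, -0.8]
grip_width: 0.599
grasp_force: 0.0
```

```bash
python3 -c "
from plan import *
rep2()"
```

```text
t 13.225 to go [-0.39 -0.52  3.59] rot [-0.001 -0.001 -0.001] F [ 0.7 -0.7 -0.8] grip 0.599 0.0
```

Request:
carry_out(force=50, rows=[0, -0.04, 0.3, 0, 0, 0, 0.4, 0, 0, 0, 0, 0, 0, 0.5, 0, 0, 0, 0, 0, 0, 1, 0, 0, 0, 0, 0, 0, 1, 0, 0, 0, 0, 0, 0, 1, 0, 0, 0, 0, 0, 0, 1])

```text
t: 13.98
tool_pos: [564.1, 7.1, 86.4]
tcp_rot: [-2.476, -1.659, -0.327]
contact_force: [1.7, -2.4, 3.2]
grip_width: 0.36
grasp_force: 49.4
```

```bash
python3 -c "
from plan import *
rep2()"
```

```text
t 13.975 to go [-0.39 -0.26  0.4 ] rot [-0.002 -0.001 -0.001] F [ 1.7 -2.4  3.2] grip 0.36 49.4
```

```bash
cat >> plan.py <<'E'
QS=Y(.8,-np.pi/2+TH); V=np.array([-1.9,0,-.84]); PS=np.array([475.2,-361.6,57]); TS=PS-QS.apply(V)
E
python3 - <<'E'
from plan import *
o=r.observe(); p=o['tool_pos']; q=R.from_rotvec(o['tcp_rot'])
p1=p-40*N; plan(p1,q,4,1)
p2=p1+[0,0,110]; plan(p2,q,4,1,p0=p1,q0=q); print(p2,TS)
plan(TS+[0,0,150],QS,12,1,p0=p2,q0=q)
E
```

```text
x 4
-0.5, 0, -0.87, 0, 0, 0, 1
x 4
0.71, 0.01, -2.66, 0, 0, 0, 1
[553.30191578 -19.02722927 224.72896866] [ 476.36869857 -360.39666289   58.22544827]
-2.81, 0.49, -0.61, -0.02, 0.065, 0.026, 1
-2.75, 0.58, -0.78, -0.02, 0.065, 0.026, 1
-2.68, 0.66, -0.94, -0.02, 0.065, 0.026, 1
-2.6, 0.75, -1.1, -0.02, 0.065, 0.026, 1
-2.5, 0.84, -1.25, -0.02, 0.065, 0.026, 1
-2.39, 0.93, -1.39, -0.02, 0.065, 0.026, 1
-2.27, 1.02, -1.52, -0.02, 0.065, 0.026, 1
-2.14, 1.11, -1.64, -0.02, 0.065, 0.026, 1
-2, 1.19, -1.75, -0.02, 0.065, 0.026, 1
-1.86, 1.28, -1.85, -0.02, 0.065, 0.026, 1
-1.7, 1.36, -1.94, -0.02, 0.065, 0.026, 1
-1.53, 1.44, -2.02, -0.02, 0.065, 0.026, 1
```

Request:
carry_out(rows=[-0.5, 0, -0.87, 0, 0, 0, 1, -0.5, 0, -0.87, 0, 0, 0, 1, -0.5, 0, -0.87, 0, 0, 0, 1, -0.5, 0, -0.87, 0, 0, 0, 1, 0.71, 0.01, -2.66, 0, 0, 0, 1, 0.71, 0.01, -2.66, 0, 0, 0, 1, 0.71, 0.01, -2.66, 0, 0, 0, 1, 0.71, 0.01, -2.66, 0, 0, 0, 1, 0, 0, 0, 0, 0, 0, 1])

```text
t: 15.1
tool_pos: [553.6, -19.5, 226.1]
tcp_rot: [-2.477, -1.66, -0.328]
contact_force: [1.3, -0.3, -6.0]
grip_width: 0.358
grasp_force: 50.7
```

Request:
carry_out(rows=[-2.81, 0.49, -0.61, -0.02, 0.065, 0.026, 1, -2.75, 0.58, -0.78, -0.02, 0.065, 0.026, 1, -2.68, 0.66, -0.94, -0.02, 0.065, 0.026, 1, -2.6, 0.75, -1.1, -0.02, 0.065, 0.026, 1, -2.5, 0.84, -1.25, -0.02, 0.065, 0.026, 1, -2.39, 0.93, -1.39, -0.02, 0.065, 0.026, 1, -2.27, 1.02, -1.52, -0.02, 0.065, 0.026, 1, -2.14, 1.11, -1.64, -0.02, 0.065, 0.026, 1, -2, 1.19, -1.75, -0.02, 0.065, 0.026, 1, -1.86, 1.28, -1.85, -0.02, 0.065, 0.026, 1, -1.7, 1.36, -1.94, -0.02, 0.065, 0.026, 1, -1.53, 1.44, -2.02, -0.02, 0.065, 0.026, 1, 0, 0, 0, 0, 0, 0, 1, 0, 0, 0, 0, 0, 0, 1])

```text
t: 16.85
tool_pos: [475.9, -359.5, 206.6]
tcp_rot: [-2.235, -0.94, -1.295]
contact_force: [0.1, 0.1, -4.9]
grip_width: 0.356
grasp_force: 51.0
```

```bash
cat >> plan.py <<'E'
def rep3(dz=0):
    o=r.observe(); print('t',o['t'],'to go world',(TS-o['tool_pos']).round(2),'rot',(QS.inv()*R.from_rotvec(o['tcp_rot'])).as_rotvec().round(3),'F',o['contact_force'].round(1),'T',o['ft_torque'].round(2),'grip',round(o['grip_width'],3),round(o['grasp_force'],1))
E
python3 - <<'E'
from plan import *
from fit import pistonpts
rep3(); o=r.observe(); Rt=R.from_rotvec(o['tcp_rot']); rel=Y(yw,-np.pi/4)
a_t=QG.inv().apply(A); pa=Rt.apply(a_t); pc=o['tool_pos']+Rt.apply(V); print('axis',pa.round(3),'pos',pc.round(1))
W=np.zeros((600,800,3),np.uint8); x=0
for cam,box in(('scene',(150,110,250,240)),('top',(430,210,530,310))):
    im=optics.camera(cam)[:,:,::-1]; u0,v0,u1,v1=box; k=4
    a=np.ascontiguousarray(cv2.resize(im[v0:v1,u0:u1],None,fx=k,fy=k,interpolation=cv2.INTER_CUBIC))
    for h in pistonpts(pc,pa):
        p=(px(cam,h)-[u0,v0]+.5)*k; cv2.polylines(a,[cv2.convexHull(p.astype(np.float32)).round().astype(np.int32)],True,(0,0,255),1)
    W[:a.shape[0],x:x+a.shape[1]]=a[:,:800-x]; x+=a.shape[1]
cv2.imwrite('pics/pre.png',W[:530])
plan(TS+[0,0,15],QS,6,1)
E
```

```text
t 16.85 to go world [   0.48   -0.93 -148.42] rot [-0.002  0.003  0.002] F [ 0.1  0.1 -4.9] T [-0.85  0.8   0.01] grip 0.356 51.0
axis [-0.002 -0.003  1.   ] pos [ 474.7 -360.7  205.4]
-1.95, 0.02, 1.1, 0, -0.001, 0, 1
-1.95, 0.02, 1.1, 0, -0.001, 0, 1
-1.95, 0.02, 1.1, 0, -0.001, 0, 1
-1.95, 0.02, 1.1, 0, -0.001, 0, 1
-1.95, 0.02, 1.1, 0, -0.001, 0, 1
-1.95, 0.02, 1.11, 0, -0.001, 0, 1
```

View pics/pre.png

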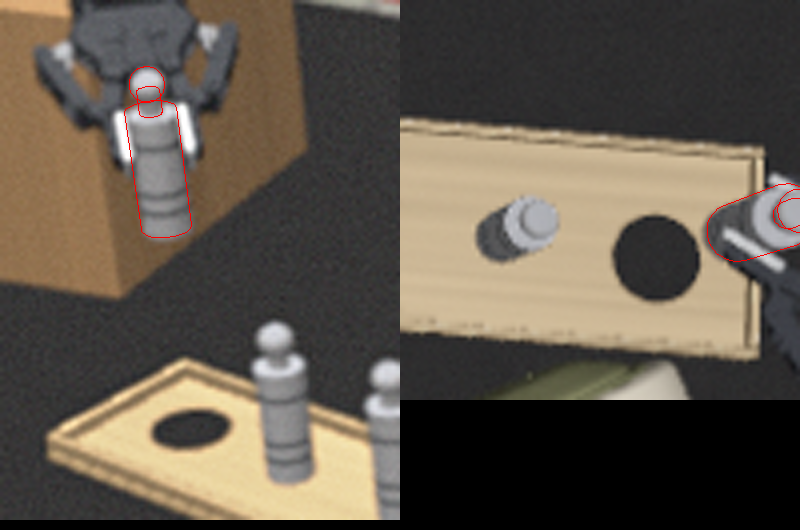

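The picture shows the piston upright in the jaws, matching the model, with the pad free and the standing piston clear. Lowering it now.

Request:
carry_out(rows=[-1.95, 0.02, 1.1, 0, -0.001, 0, 1, -1.95, 0.02, 1.1, 0, -0.001, 0, 1, -1.95, 0.02, 1.1, 0, -0.001, 0, 1, -1.95, 0.02, 1.1, 0, -0.001, 0, 1, -1.95, 0.02, 1.1, 0, 0, 0, 1, -1.3, 0.02, 0.75, 0, 0, 0, 1, -0.87, 0, 0.5, 0, 0, 0, 1, 0, 0, 0, 0, 0, 0, 1, 0, 0, 0, 0, 0, 0, 1])

```text
t: 18.08
tool_pos: [476.4, -361.8, 71.3]
tcp_rot: [-2.239, -0.944, -1.293]
contact_force: [0.3, 0.3, -4.6]
grip_width: 0.359
grasp_force: 50.9
```

```bash
python3 -c "
from plan import *
rep3()"
```

```text
t 18.075 to go world [ -0.06   1.4  -13.11] rot [-0.003 -0.     0.   ] F [ 0.3  0.3 -4.6] T [-0.82  0.86  0.  ] grip 0.359 50.9
```

Request:
carry_out(rows=[-0.43, 0, 0.25, 0, 0, 0, 1, -0.26, 0, 0.15, 0, 0, 0, 1, -0.17, 0, 0.1, 0, 0, 0, 1, -0.09, 0, 0.05, 0, 0, 0, 1, 0, 0, 0, 0, 0, 0, 1])

```text
t: 18.7
tool_pos: [476.4, -361.5, 62.2]
tcp_rot: [-2.234, -0.944, -1.297]
contact_force: [-5.7, 2.8, 12.2]
grip_width: 0.354
grasp_force: 52.1
```

```bash
python3 -c "
from plan import *
rep3()"
```

```text
t 18.7 to go world [-0.04  1.06 -3.93] rot [-0.002  0.004 -0.001] F [-5.7  2.8 12.2] T [ 1.08 -0.21  0.77] grip 0.354 52.1
```

Run:
```python
from plan import *
from fit import pistonpts
o=r.observe(); Rt=R.from_rotvec(o['tcp_rot'])
pa=Rt.apply(QG.inv().apply(A)); pc=o['tool_pos']+Rt.apply(V); print(pa.round(3),pc.round(1))
W=np.zeros((600,800,3),np.uint8); x=0
for cam,box in(('scene',(150,160,250,270)),('top',(440,215,540,325))):
    im=np.mean([optics.camera(cam) for _ in range(2)],0).astype(np.uint8)[:,:,::-1]; u0,v0,u1,v1=box; k=4
    if cam=='scene': u0,v0,u1,v1=150,170,240,260; k=5
    a=np.ascontiguousarray(cv2.resize(im[v0:v1,u0:u1],None,fx=k,fy=k,interpolation=cv2.INTER_CUBIC))
    hs=pistonpts(pc,pa)
    t=np.linspace(0,6.28,40); hs.append(PS*[1,1,0]+np.c_[28*np.cos(t),28*np.sin(t),0*t+9])
    for h in hs:
        p=(px(cam,h)-[u0,v0]+.5)*k; cv2.polylines(a,[cv2.convexHull(p.astype(np.float32)).round().astype(np.int32)],True,(0,0,255),1)
    W[:a.shape[0],x:x+a.shape[1]]=a[:,:800-x]; x+=a.shape[1]
cv2.imwrite('pics/land.png',W[:460])
```

```text
[-0.004 -0.001  1.   ] [ 475.2 -362.7   60.9]
```

View pics/land.png

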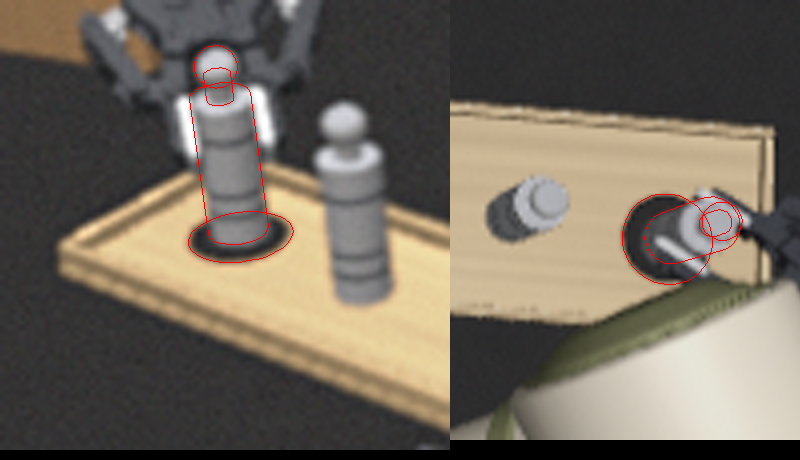

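The picture shows the foot on the pad, centred to within a few mm, with the piston upright beside the standing one. I'll ease off the push and release.

Request:
carry_out(rows=[0.04, 0, -0.03, 0, 0, 0, 1, 0, 0, 0, 0, 0, 0, 1])

```text
t: 19.15
tool_pos: [476.4, -361.5, 62.2]
tcp_rot: [-2.235, -0.944, -1.296]
contact_force: [-6.0, 2.4, 8.2]
grip_width: 0.354
grasp_force: 51.8
```

```bash
python3 -c "
from plan import *
rep3()"
```

```text
t 19.15 to go world [-0.01  1.08 -3.96] rot [-0.002  0.003 -0.001] F [-6.   2.4  8.2] T [0.79 0.03 0.64] grip 0.354 51.8
```

Request:
carry_out(rows=[0.03, 0, -0.02, 0, 0, 0, 1, 0, 0, 0, 0, 0, 0, 0.62, 0, 0, 0, 0, 0, 0, 0.58, 0, 0, 0, 0, 0, 0, 0.54, 0, 0, 0, 0, 0, 0, 0.48, 0, 0, 0, 0, 0, 0, 0.4, 0, 0, 0, 0, 0, 0, 0.35, 0, 0, 0, 0, 0, 0, 0.35])

```text
t: 20.15
tool_pos: [476.3, -361.6, 60.6]
tcp_rot: [-2.238, -0.943, -1.293]
contact_force: [-0.3, 0.2, 0.2]
grip_width: 0.65
grasp_force: 0.0
```

```bash
python3 -c "
from plan import *
rep3()"
```

```text
t 20.15 to go world [ 0.1   1.15 -2.35] rot [-0.003 -0.     0.001] F [-0.3  0.2  0.2] T [-0.25  0.24  0.04] grip 0.65 0.0
```

Released with no residual force. Backing straight out along the fingers.

Request:
carry_out(rows=[0, 0, -1, 0, 0, 0, 0.35, 0, 0, -2, 0, 0, 0, 0.35, 0, 0, -3, 0, 0, 0, 0.35, 0, 0, -3, 0, 0, 0, 0.35, 0, 0, -3, 0, 0, 0, 0.35, 0, 0, 0, 0, 0, 0, 0.35, 0, 0, 0, 0, 0, 0, 0.35])

```text
t: 21.02
tool_pos: [403.4, -435.7, 120.5]
tcp_rot: [-2.238, -0.942, -1.293]
contact_force: [-0.8, 0.2, -0.1]
grip_width: 0.647
grasp_force: 0.0
```

Run:
```python
from plan import *
W=np.zeros((440,800,3),np.uint8); x=0
for cam,(u0,v0,u1,v1),k in(('scene',(150,170,250,270),4),('top',(430,215,530,325),4)):
    im=optics.camera(cam)[:,:,::-1]
    a=cv2.resize(im[v0:v1,u0:u1],None,fx=k,fy=k,interpolation=cv2.INTER_CUBIC)
    W[:a.shape[0],x:x+a.shape[1]]=a; x+=a.shape[1]
cv2.imwrite('pics/end.png',W); rep3()
```

```text
t 21.125 to go world [ 72.53  74.81 -62.01] rot [-0.002  0.001  0.002] F [ 1.3 -0.6 -0. ] T [-0.33  0.28 -0.02] grip 0.644 0.0
```

View pics/end.png

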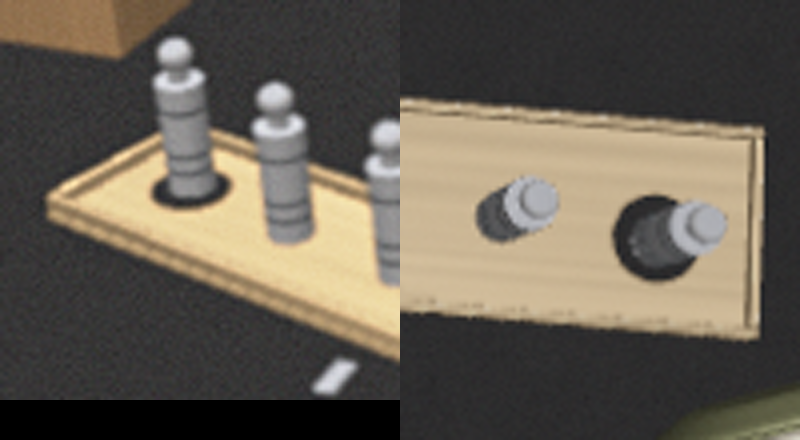

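The picture shows the piston upright at the middle of the pad (crop (190,190) in the scene view, (655,238) in the top view). The neighbours are undisturbed and the gripper is clear. Handing in.

```bash
python3 -c "
from station import r
print(r.finish_job())"
```

```text
the job is handed in; nothing more can be done
None
```

The job is handed in at about 21 s of the 56 s: the piston was laid and released in the V-rest, then regrasped and stood upright near the middle of the rubber disc; the hand-in returned no verdict.

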